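# Clear the cash box lid and hold its sprung lock open

### The arm

A 6-joint arm with a two-finger parallel gripper is mounted at the origin on the work surface. World frame = base frame: x ahead of the robot, y to its left, z up, the work surface at z = 0. Lengths are in m, angles in degrees, forces in N, time in s.
With the tool pointing down it reaches from about 0.3 to 0.75 m from the base axis. Payload 8.5 kg.
Tool frame: the origin (TCP) lies at the very end of the fingers, on their centre line; the grasp point (between the pads) lies 19 mm behind it; z points along the fingers, y is the line along which they close (so a half turn about z gives the same grasp; the last joint's range is limited). The gripper opens to 85 mm and grips with 20 to 120 N. Pads are 22 mm wide; open, the fingers measure 114 mm over their backs; the gripper's body (76 mm by 85 mm) begins 54 mm behind the grasp point. The pads swing forward as they close: fully open they stand 13 mm farther back than shut.
Start: joints at [52.695, 21.807, 74.336, -0, 83.858, -12.336], TCP at [0.232, 0.499, 0.231] pointing down, gripper open.
Joint ranges: [-178.18, 178.18], [-50.72, 133.34], [12.68, 142.11], [-81.47, 261.47], [9.98, 163.14], [-165.26, 165.26]. Speed limits (degrees/s): [136.94, 136.94, 180, 180, 180, 180].

### API

Orientations are given as a 3x3 rotation matrix whose columns are the frame's x, y, z axes.
In Python, from rig import observe, cams, ticket gives the robot as it stands.
- The arm moves only by the tool move_arm, never from a script. Its arguments are lists of equal length, an entry for each row: "jaw": the finger opening in cm, from 0 to 8.54; "dp": the shift along the tool's x, y, z in cm, a list of three; "turn": the turn, a rotation vector about the tool's x, y, z in rad, a list of three. In form: {"jaw": [jaw, ...], "dp": [[tx, ty, tz], ...], "turn": [[wx, wy, wz], ...]}. A call has 1 to 12 rows; each row shifts and turns the commanded pose from where the row before left it, along the tool's axes as they then stand; what a row does not reach is not made up. A row lasts 1/12 s, in which the tool goes at most 41.7 mm and 7.16 degrees, less where a joint would pass 70% of its speed; a pose out of reach is approached as far as the arm can. A call is refused whole if a number of a shift passes 4.17 or a number of a turn 0.125, either way. A call with a gripper value outside its range is refused whole. The fingers move at their own pace and stop on an object; "force" is the grip in N (left out, the last holds). Time passes only in rows, so rows that do not move let the fingers close. It gives the time, the measured TCP pose, the force, the opening and the grip force at its end, in the units of the state.
- observe(): the state, without advancing time (a new reading comes with each control period).
- cams.get_image(name): name is "scene" or "top" or "wrist"; returns (picture, depth): 480x640x3 uint8, red, green, blue; 480x640 float32, m along the optical axis (not along the pixel's ray), 0 where there is no reading.
- cams.calibration(name): a dict with "vertical_fov" (degrees; the focal length in pixels is half the picture's height over the tangent of half this angle, whatever the lens; pixels are square), "cx", "cy" (the principal point, pixels), "view" (4x4, takes a point from world to camera coordinates); the wrist camera has in their place "tool_from_camera" (4x4, takes a point from camera to tool coordinates, whose origin is the TCP and whose axes are the flange's). Camera axes: x right, y up, looking along -z (the intrinsics and any distortion apply to the point x, -y, -z); pixel columns grow to the right and rows downward; lengths in m; the calibration is good to about 2 mm. A picture is of the moment at which its call begins: read the wrist's pose just before it. calibration takes no time and is no camera call.
- ticket.close_job(): hands the job in; it is judged then, once.
Trained networks look in the newest picture that a camera, given by its name, has taken for a name from the list of things; names that differ only in an ending like _2 or _b are one class to them, and where a whole thing is asked for, a point or a joint stands for the part that bears it (a point fixed in the world has none). Each returns a list of dicts, best first, with "p" (0 to 1); they miss things now and then, are a little off and sometimes report something else, mostly with a low value. They report only what shows in the picture. A call takes as long as a camera call. They do not tell look-alikes from the thing itself.
- cams.spot_in(camera, query): "box" ([centre column, centre row, width, height] as shares, 0 to 1, of the picture: columns of its width, rows of its height, round what is visible of it).
- cams.outline_of(camera, query): "mask" (480x640 bool, what is visible of it) and "box" ([centre column, centre row, width, height] as shares, 0 to 1, of the picture: columns of its width, rows of its height, round what is visible of it).
- cams.mark_of(camera, query): "location" ([column, row] as shares, 0 to 1, of the picture: columns of its width, rows of its height: a listed point, or the origin of a listed thing).
The state is a dict: "time_s": time; "q": joint angles; "qvel": joint speeds; "joint_efforts": joint torques, N m; "position": TCP position; "tool_rot": TCP orientation; "ft_force": force on the tool from outside, world axes, zero at the start; "wrist_torque": the same for the moment, N m; "grip_width": finger opening in m; "gripper_force": force on a finger pad.
Only numpy, scipy, OpenCV 4.12 (cv2) and the standard library are available. Lean on these libraries where they do the work, as an engineer would, in place of code of your own. Each camera call takes 0.05 s, during which the arm holds its last target. There are 200 camera calls.

### The job

Before the bake-sale cash box is opened, pick up the scraper, use it to push the three waffle pieces off the lid into the metal tray beside the box (no fingers on the food), and stand the scraper back upright on the desk. Then take the red key from the wooden stand, work it down past the stiff pins into the brass lock on the lid until it is fully home, and only then turn it a quarter turn clockwise to its stop. The lock springs back, so finish while still gripping the key and holding it turned; leave the other two keys, the mug and the jar where they are.

Things in the scene. Friction and masses are not known exactly. Their poses are not given: they have to be found in the camera images.
- cashbox: Closed blue steel cash box, fixed to the desk, 180 (x) x 250 (y) x 90 mm high. Origin: centre of its underside; z up. Its lid is flat at z = 90 mm. The lock sits in the lid at local x 0, y -85 mm; the waffle pieces lie on the lid at local y 5 to 95 mm, and the tray stands at its +y end. It is turned by up to 0.2 rad.
- keyhole (a point): Centre of the mouth of the key slot, on the brass plug (29 mm disc in a steel collar), 8 mm above the lid. At joint value 0 the slot (14 x 7 mm, 36 deep, lead-in on its long sides) runs along the box's x. Two sticky sprung pins stand in it from its two ends, 10 and 20 mm down; the key's tapered tip pushes each aside with roughly 5 to 10 N of downward push, less when wiggled.
- plug (a joint): Turn of the lock plug in rad: 0 at rest, growing clockwise seen from above, stop at 1.57. A spring turns it back (about 0.1 N m at the stop). The key has about 0.15 rad of play in the slot, so the hand must turn that much further than the plug.
- tray: Shallow open aluminium tray, fixed, 220 (x) x 120 (y) x 25 mm high, 3 mm walls and floor, beside the +y end of the cash box with a 5 mm gap, same yaw, its middle within 10 mm of the box's middle line. Origin: centre of its underside.
- scraper: Hand scraper standing upright on the desk, 160 g: foot 150 mm wide (its x) x 18 mm thick (its y), 36 mm high, steel edge below and white above; on top a red grip 100 mm (x) x 20 mm (y), from 36 to 80 mm high, to be gripped across its 20 mm. Origin: centre of its underside; z up.
- key_red: The box's key, upright in a stand slot, x along the stand's x. Origin: blade tip, at the bottom; z up. Blade 12 (x) x 5 (y) mm, 30 long, last 8 mm tapering to 5 x 4; shoulder 20 x 10 at z 30 to 34 stops it on a slot's mouth; red head 28 (x) x 9 (y), z 34 to 78, gripped across its 9 mm. 30 g. Reversible. In the stand its tip is 8 mm above the desk; fully home, 30 mm below the lock's mouth.
- key_blue: Another key of the same shape with a blue head, in the same stand; leave it.
- key_yellow: Another key of the same shape with a yellow head, in the same stand; leave it.
- stand: Dark wooden key stand, fixed, 210 (x) x 50 (y) x 38 mm high, with three slots for keys in a row along its x, 65 mm apart. The keys' order varies. Origin: centre of its underside.
- waffle0: Broken golden-brown piece of waffle, 32 x 26 x 12 mm, 12 g, lying loose on the lid at any yaw. Origin: centre of its underside.
- waffle1: Broken golden-brown piece of waffle, 32 x 26 x 12 mm, 12 g, lying loose on the lid at any yaw. Origin: centre of its underside.
- waffle2: Broken golden-brown piece of waffle, 32 x 26 x 12 mm, 12 g, lying loose on the lid at any yaw. Origin: centre of its underside.
- mug: White mug, 80 mm wide, 90 mm high; leave it. Origin: centre of its underside.
- jar: Amber jar with a red cap, 60 mm wide, 90 mm high; leave it. Origin: centre of its underside.
Not all that is in view belongs to the job. Leave any black or turquoise look-alike of the waffle0 alone.

How it is judged (in metres and radians):
On the way, in this order (a step that is already met when the one before it is completed fails the run):
1. all three waffle pieces are in the tray, while the fingers hold the scraper (x of waffle0 in the frame of tray between -0.115 and 0.115 m and y of waffle0 in the frame of tray between -0.065 and 0.065 m and z of each of waffle0, waffle1, waffle2 in the frame of tray below 0.04 m and x of waffle1 in the frame of tray between -0.115 and 0.115 m and y of waffle1 in the frame of tray between -0.065 and 0.065 m and x of waffle2 in the frame of tray between -0.115 and 0.115 m and y of waffle2 in the frame of tray between -0.065 and 0.065 m and contact force between the fingers and scraper above 1 N), for 0.2 s.
2. the scraper stands upright on the desk, let go (height (world z) of scraper below 0.006 m and angle between scraper's own z axis and vertical below 0.1 rad and contact force between scraper and tray below 0.1 N and contact force between the fingers and scraper below 0.1 N), for 0.2 s.
3. the red key is fully home in the lock, which has not yet been turned (horizontal distance between key_red and keyhole below 0.005 m and z of key_red in the frame of cashbox below 0.0715 m and angle between key_red's own z axis and vertical below 0.15 rad and value of joint plug below 0.3 rad), for 0.2 s.
At the end, for the whole second after the job is handed in: Plug past 1.35 rad, red key upright and within 3.5 mm of fully home, at rest, gripped by the fingers (over 2 N); three waffle pieces in the tray; scraper let go, upright (0.1 rad) on the desk (all of step 2 and x of waffle0 in the frame of tray between -0.115 and 0.115 m and y of waffle0 in the frame of tray between -0.065 and 0.065 m and z of each of waffle0, waffle1, waffle2 in the frame of tray below 0.04 m and x of waffle1 in the frame of tray between -0.115 and 0.115 m and y of waffle1 in the frame of tray between -0.065 and 0.065 m and x of waffle2 in the frame of tray between -0.115 and 0.115 m and y of waffle2 in the frame of tray between -0.065 and 0.065 m and horizontal distance between key_red and keyhole below 0.005 m and z of key_red in the frame of cashbox below 0.0715 m and angle between key_red's own z axis and vertical below 0.15 rad and value of joint plug above 1.35 rad and contact force between the fingers and key_red above 2 N and linear speed of key_red below 0.03 m/s); the arm keeps its last pose, push and grip.
It fails at once if the fingers touch a waffle piece (contact force between the fingers and waffle0 above 0.5 N or contact force between the fingers and waffle1 above 0.5 N or contact force between the fingers and waffle2 above 0.5 N).
It fails at once if another key, the mug or the jar is moved by more than 30 mm (distance of any of key_blue, key_yellow, mug, jar from where it was at the start of the episode above 0.03 m).
It also fails if it takes over 72 s, if anything falls off the work surface, if the arm or the gripper's body presses on something with over 40 N, if the wrist force passes 120 N, or if a joint passes its speed limit or range.

## Working session

There is one attempt and no reset: what is moved stays moved. The work goes in short steps, Python scripts to look and compute and a tool call to move; the robot and the scene stay as the last step left them, time stands still between calls to the robot, and variables do not carry over. Pictures are saved under pics/ and viewed, at most 10 in all, crops included, and the job is handed in when it is done.

Besides the shell and the picture viewer there is one more tool, called after "Request:" as name(argument=value, ...) on one line, values as JSON. move_arm: Moves the arm, as the interface text tells. Its arguments: {"type":"object","properties":{"jaw":{"type":"array","items":{"type":"number"}},"dp":{"type":"array","items":{"type":"array","items":{"type":"number"}}},"turn":{"type":"array","items":{"type":"array","items":{"type":"number"}}},"force":{"type":"number"}},"required":["jaw","dp","turn"]}

```bash
mkdir -p pics; ls
cat > h.py <<'E'
import numpy as np, cv2
from rig import observe, cams, ticket
def K(c):
    f=240/np.tan(np.radians(c['vertical_fov'])/2); return f
def cam2world(name,st=None):
    c=cams.calibration(name)
    if 'view' in c: return c,np.linalg.inv(np.array(c['view']))
    T=np.eye(4);T[:3,:3]=st['tool_rot'];T[:3,3]=st['position']
    return c,T@np.array(c['tool_from_camera'])
def cloud(name,d,st=None):
    c,T=cam2world(name,st);f=K(c)
    v,u=np.mgrid[0:480,0:640]
    P=np.stack([(u-c['cx'])/f*d,-(v-c['cy'])/f*d,-d],-1)
    return P@T[:3,:3].T+T[:3,3]
def shot(name):
    st=observe();im,d=cams.get_image(name)
    return im,d,cloud(name,d,st)
E
python3 - <<'E'
from h import *
for n in('scene','top'):
    c=cams.calibration(n);print({k:(v if k!='view' else np.round(v,3).tolist()) for k,v in c.items()})
    im,d,P=shot(n);cv2.imwrite(f'pics/{n}0.png',im[...,::-1])
    for q in['cashbox','keyhole','tray','scraper','key_red','key_blue','key_yellow','stand','waffle0','mug','jar']:
        r=cams.outline_of(n,q)
        for o in r[:6]:
            m=o['mask']&(d>0)
            if m.sum()==0: continue
            p=P[m];print(n,q,round(o['p'],2),np.round(np.array(o['box'])*[640,480,640,480]),np.round(np.median(p,0),3),np.round(np.percentile(p[:,2],[5,95]),3))
st=observe();print(st['time_s'],st['tool_rot'])
c=cams.calibration('wrist');print(c)
E
```

```text
pics
{'vertical_fov': 56.08521192356351, 'cx': 320.2295584641109, 'cy': 241.58016801102892, 'view': [[0.469, 0.883, 0.014, -0.305], [-0.7, 0.363, 0.615, 0.356], [0.538, -0.298, 0.789, -1.498], [0.0, 0.0, 0.0, 1.0]]}
scene cashbox 0.78 [274. 251. 120. 103.] [ 0.578 -0.09   0.089] [0.014 0.093]
scene cashbox 0.61 [235. 345.  31.  33.] [ 0.753 -0.26   0.089] [0.05  0.092]
scene keyhole 0.97 [277. 251. 121. 108.] [ 0.578 -0.091  0.089] [0.018 0.093]
scene tray 0.89 [346. 232.  70.  71.] [0.544 0.13  0.004] [0.    0.024]
scene scraper 0.66 [412. 190.  44.  47.] [0.518 0.371 0.039] [0.004 0.08 ]
scene key_red 0.59 [411. 189.  49.  49.] [0.515 0.371 0.036] [0.   0.08]
scene key_red 0.47 [153. 308.  10.  22.] [ 0.587 -0.391  0.079] [0.043 0.088]
scene stand 0.76 [149. 300.  52.  76.] [ 0.536 -0.392  0.038] [0.014 0.041]
scene waffle0 0.64 [280. 315.  16.  16.] [ 0.697 -0.13   0.011] [-0.001  0.015]
scene waffle0 0.51 [291. 247.  18.  15.] [ 0.587 -0.046  0.101] [0.091 0.104]
scene waffle0 0.46 [307. 234.   9.  16.] [0.569 0.004 0.102] [0.095 0.105]
scene waffle0 0.44 [311. 294.  14.   9.] [ 
[... 1716 characters left out ...]
.09 ] [0.085 0.095]
top jar 0.78 [445. 187.  37.  31.] [ 0.733 -0.252  0.087] [0.019 0.094]
1.2 [[-9.06531646e-01  4.22137862e-01  1.01723273e-05]
 [ 4.22137862e-01  9.06531646e-01 -3.14003445e-05]
 [-2.24768109e-05 -2.41712815e-05 -9.99999999e-01]]
{'vertical_fov': 61.218687983855276, 'cx': 320.21067842716536, 'cy': 240.91076979304458, 'tool_from_camera': array([[ 1.49049254e-04,  9.50859365e-01,  3.09623071e-01,
         7.97064252e-02],
       [ 9.99999957e-01, -2.20172006e-04,  1.94763801e-04,
         3.97533064e-04],
       [ 2.53363317e-04,  3.09623029e-01, -9.50859357e-01,
        -1.44173409e-01],
       [ 0.00000000e+00,  0.00000000e+00,  0.00000000e+00,
         1.00000000e+00]])}
```

Run:
```python
import cv2
im=cv2.imread('pics/top0.png');cv2.imwrite('pics/top0b.png',cv2.resize(im[170:345,110:550],(800,318),interpolation=cv2.INTER_CUBIC))
im=cv2.imread('pics/scene0.png');cv2.imwrite('pics/scene0b.png',cv2.resize(im[150:370,110:510],(800,440),interpolation=cv2.INTER_CUBIC))
```

```text
(no output)
```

View pics/top0b.png

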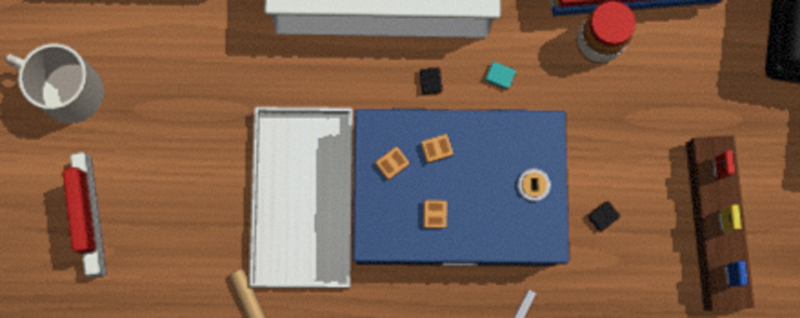

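View pics/scene0b.png

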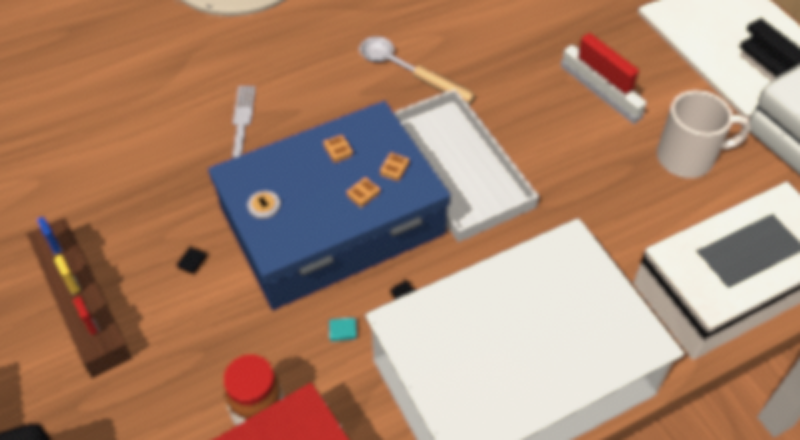

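The top view shows three golden waffles on the lid at about full-frame px (327,259), (350,252) and (349,287). They are the only golden-brown pieces: the black ones at (347,214) and (442,288) and the turquoise one at (385,212) lie on the desk, so I leave them. The red key is the one at (508,260), nearest the jar. The tray is left of the box and the scraper is at (155,285).

Run:
```python
from h import *
im,d,P=shot('top')
hsv=cv2.cvtColor(im,cv2.COLOR_RGB2HSV).astype(int)
H,S,V=hsv[...,0],hsv[...,1],hsv[...,2]
def rect(m,n):
    p=P[m&(d>0)][:,:2].astype(np.float32)
    r=cv2.minAreaRect(p*1000);print(n,m.sum(),np.round(r[0],1),np.round(r[1],1),round(r[2],2),'zmed',np.round(np.median(P[m][:,2]),4))
X,Y,Z=P[...,0],P[...,1],P[...,2]
blue=(H>100)&(H<125)&(S>100)
def clean(m):return cv2.morphologyEx(m.astype(np.uint8),cv2.MORPH_OPEN,np.ones((3,3)))>0
lid=(Z>.08)&(Z<.098)&(abs(X-.54)<.15)&(abs(Y+.08)<.2);rect(clean(lid),'lid')
br=(Z>.0945)&(Z<.104)&(abs(X-.54)<.1)&(Y<-.13)&(Y>-.25);rect(clean(br),'collar')
for n,c in dict(w0=(.564,.006),w1=(.582,-.045),w2=(.506,-.043)).items():
    rect(clean((Z>.096)&(np.hypot(X-c[0],Y-c[1])<.03)),n)
rect(clean((Z>.015)&(Z<.032)&(abs(X-.534)<.16)&(Y<.21)&(Y>.045)),'trayrim')
rect(clean((Z>.07)&(Z<.09)&(abs(Y-.371)<.1)&(X<.6)),'grip')
rect(clean((Z>.028)&(Z<.045)&(abs(Y-.371)<.1)&(X<.6)),'foottop')
kr=(Y<-.33)&(Y>-.46)&(Z>.043)&(abs(X-.5)<.13)
for n,h in dict(red=(H<8)|(H>172),yel=(H>22)&(H<35),blu=(H>100)&(H<125)).items():
    m=kr&h&(S>120);rect(m,n)
    m2=m&(Z>.075);
    if m2.any():rect(m2,n+' top')
rect(clean((Z>.03)&(Z<.042)&(Y<-.33)&(Y>-.46)&(abs(X-.5)<.15)),'stand')
for q in('keyhole','key_red','scraper'):
    for o in cams.mark_of('top',q)[:2]:
        u,v=np.array(o['location'])*[640,480];print(q,o['p'],u,v,P[int(v),int(u)])
```

```text
lid 9064 [541.8 -74. ] [180.4 250.1] 0.43 zmed 0.0902
collar 151 [ 540.9 -158.4] [32.1 25.8] 89.36 zmed 0.0979
w0 177 [564.5   6.5] [25.9 32.1] 35.25 zmed 0.1027
w1 178 [582.6 -45.5] [25.5 32.3] 17.93 zmed 0.1022
w2 197 [506.  -43.2] [25.5 32.6] 90.0 zmed 0.102
trayrim 227 [512.9 162.3] [ 52.5 273.5] 82.39 zmed 0.0196
grip 459 [507.8 377.2] [100.9  22.3] 10.73 zmed 0.0793
foottop 177 [506.9 375.8] [149.6  18.9] 10.7 zmed 0.0361
red 128 [ 574.3 -390.6] [27.8 10.2] 5.59 zmed 0.076
red top 69 [ 574.5 -391. ] [27.4  9.5] 4.66 zmed 0.0848
yel 85 [ 510.2 -395. ] [26.2  9.8] 3.12 zmed 0.0834
yel top 62 [ 510.1 -395.3] [26.3  9.3] 3.75 zmed 0.0851
blu 122 [ 445.1 -399.5] [26.2 10.3] 8.0 zmed 0.0794
blu top 70 [ 445.1 -399.5] [26.2 10.3] 8.23 zmed 0.0857
stand 1371 [ 509.5 -395.6] [209.1  52.7] 4.54 zmed 0.0379
keyhole 0.93 400.31999999999994 266.88 [ 0.55359278 -0.15104843  0.09714236]
key_red 0.69 499.20000000000005 262.608 [ 0.5754282  -0.37951565  0.03781202]
key_red 0.32 158.912 288.62399999999997 [0.50259553 0.36645373 0.05968004]
scraper 0.6 163.584 290.01599999999996 [0.50339621 0.36715072 0.01353996]
scraper 0.58 500.928 290.59200000000004 [ 0.51318659 -0.37949768  0.03665728]
```

Request:
move_arm(jaw=[6, 6, 6, 6, 6, 6, 6, 6, 6, 6, 6, 6], dp=[[0, 0, 1.4], [0, 0, 1.4], [0, 0, 1.4], [0, 0, 1.4], [0, 0, 1.4], [-3.1, -2.15, 0], [-3.1, -2.15, 0], [-3.1, -2.15, 0], [-3.1, -2.15, 0], [-3.1, -2.15, 0], [-3.1, -2.15, 0], [-3.1, -2.15, 0]], turn=[[0, 0, -0.1246], [0, 0, -0.1246], [0, 0, -0.1246], [0, 0, -0.1246], [0, 0, -0.1246], [0, 0, 0], [0, 0, 0], [0, 0, 0], [0, 0, 0], [0, 0, 0], [0, 0, 0], [0, 0, 0]], force=60)

```text
time_s: 2.4
position: [0.475, 0.39, 0.1614]
tool_rot: [[-0.983, -0.186, 0.0], [-0.186, 0.983, 0.0], [-0.0, 0.0, -1.0]]
ft_force: [-0.2, -0.3, -0.2]
grip_width: 0.06
gripper_force: 0.0
```

```bash
cat >> h.py <<'E'
def go(x,y,z,a):
    """remaining move in tool cm (after turning) and turn about tool z; a = yaw deg of -tool x"""
    st=observe();R=np.array(st['tool_rot']);p=np.array(st['position'])
    an=np.degrees(np.arctan2(-R[1,0],-R[0,0]));r=np.radians(a)
    d=np.array([x,y,z])-p
    A=np.array([[-np.cos(r),-np.sin(r),0],[-np.sin(r),np.cos(r),0],[0,0,-1]])
    print('t',round(st['time_s'],2),'pos',np.round(p,4),'yaw',round(an,2),'tilt',np.round(R[:2,2],3),'| cm',np.round(A@d*100,2),'turn',round(-np.radians(a-an),4),'F',np.round(st['ft_force'],1),'grip',st['grip_width'],st['gripper_force'],'q6',round(st['q'][5],1))
E
python3 -c "
from h import *
go(.5075,.3765,.04,10.7)
im,d,P=shot('wrist');m=(P[...,2]>.072)&(P[...,2]<.086)&(abs(P[...,0]-.5)<.13)&(abs(P[...,1]-.37)<.06)
print(cv2.minAreaRect(P[m][:,:2].astype(np.float32)*1000),m.sum())"
```

```text
t 2.4 pos [0.475  0.39   0.1614] yaw 10.72 tilt [0. 0.] | cm [-2.94 -1.93 12.14] turn 0.0003 F [-0.2 -0.3 -0.2] grip 0.059987142836135245 0.0 q6 -72.4
((545.7298583984375, 384.3143005371094), (180.82374572753906, 37.720985412597656), 16.920534133911133) 5220
```

Request:
move_arm(jaw=[6, 6, 6, 6], dp=[[-1.47, -0.96, 2], [-1.47, -0.96, 2], [0, 0, 1.5], [0, 0, 0]], turn=[[0, 0, 0], [0, 0, 0], [0, 0, 0], [0, 0, 0]])

```text
time_s: 2.78
position: [0.5052, 0.3765, 0.1029]
tool_rot: [[-0.983, -0.185, -0.005], [-0.185, 0.983, -0.003], [0.006, -0.002, -1.0]]
ft_force: [-0.2, -0.0, -0.6]
grip_width: 0.0604
gripper_force: 0.0
```

```bash
python3 -c "
from h import *
go(.5075,.3765,.04,10.7)
im,d,P=shot('wrist');cv2.imwrite('pics/w1.png',im[...,::-1]);hsv=cv2.cvtColor(im,cv2.COLOR_RGB2HSV)
red=((hsv[...,0]<8)|(hsv[...,0]>172))&(hsv[...,1]>120)
for lo,hi in((.07,.09),(.03,.042)):
  m=(P[...,2]>lo)&(P[...,2]<hi)&(abs(P[...,0]-.5)<.09)&(abs(P[...,1]-.37)<.06)
  if lo>.05:m&=red
  print(cv2.minAreaRect(P[m][:,:2].astype(np.float32)*1000),m.sum())"
```

```text
t 2.78 pos [0.5052 0.3765 0.1029] yaw 10.64 tilt [-0.005 -0.003] | cm [-0.22 -0.04  6.29] turn -0.001 F [-0.2 -0.  -0.6] grip 0.06038717146735955 0.0 q6 -74.7
((505.9517517089844, 376.47821044921875), (99.38748168945312, 19.941448211669922), 10.998418807983398) 8742
((446.1851806640625, 364.914794921875), (26.938098907470703, 17.891202926635742), 11.345084190368652) 1818
```

Request:
move_arm(jaw=[5, 5, 5, 5, 5, 1, 1, 1, 1, 1, 1], dp=[[-0.1, 0, 2], [0, 0, 2], [0, 0, 1.5], [0, 0, 0.8], [0, 0, 0], [0, 0, 0], [0, 0, 0], [0, 0, 0], [0, 0, 0], [0, 0, 0], [0, 0, 0]], turn=[[0, 0, -0.006], [0, 0, 0], [0, 0, 0], [0, 0, 0], [0, 0, 0], [0, 0, 0], [0, 0, 0], [0, 0, 0], [0, 0, 0], [0, 0, 0], [0, 0, 0]], force=80)

```text
time_s: 3.75
position: [0.5073, 0.3782, 0.0447]
tool_rot: [[-0.981, -0.192, 0.002], [-0.192, 0.981, 0.001], [-0.002, 0.001, -1.0]]
ft_force: [-1.5, 0.2, 6.5]
grip_width: 0.0193
gripper_force: 79.5
```

```bash
python3 -c "
from h import *
go(.545,-.10,.16,0.43)"
```

```text
t 3.75 pos [0.5073 0.3782 0.0447] yaw 11.07 tilt [0.002 0.001] | cm [ -3.41 -47.85 -11.53] turn 0.1857 F [-1.5  0.2  6.5] grip 0.019347855452436134 79.47750091552734 q6 -75.1
```

Request:
move_arm(jaw=[1, 1, 1, 1, 1, 1, 1, 1, 1, 1, 1, 1], dp=[[0, 0, -3], [0, 0, -4], [0, 0, -4], [0, 0, -4], [-0.4, -3, 0], [-0.4, -3.8, 0], [-0.4, -3.8, 0], [-0.4, -3.8, 0], [-0.4, -3.8, 0], [-0.4, -3.8, 0], [-0.4, -3.8, 0], [-0.4, -3.8, 0]], turn=[[0, 0, 0], [0, 0, 0.06], [0, 0, 0.06], [0, 0, 0.0657], [0, 0, 0], [0, 0, 0], [0, 0, 0], [0, 0, 0], [0, 0, 0], [0, 0, 0], [0, 0, 0], [0, 0, 0]])

```text
time_s: 4.75
position: [0.5407, 0.0804, 0.1935]
tool_rot: [[-1.0, -0.008, 0.0], [-0.008, 1.0, -0.0], [-0.0, -0.0, -1.0]]
ft_force: [0.7, -0.5, -0.4]
grip_width: 0.019
gripper_force: 78.4
```

```bash
python3 -c "
from h import *
go(.545,-.097,.1355,0.43)"
```

```text
t 4.75 pos [0.5407 0.0804 0.1935] yaw 0.44 tilt [ 0. -0.] | cm [ -0.29 -17.74   5.8 ] turn 0.0001 F [ 0.7 -0.5 -0.4] grip 0.018992856613107314 78.40467810630798 q6 -94.4
```

Request:
move_arm(jaw=[1, 1, 1, 1, 1, 1, 1, 1, 1, 1], dp=[[0, -3.5, 0], [0, -3.5, 0], [0, -3.5, 0], [0, -3.5, 0], [-0.3, -3.6, 0], [0, 0, 1.5], [0, 0, 1.5], [0, 0, 1.5], [0, 0, 0.7], [0, 0, 0]], turn=[[0, 0, 0], [0, 0, 0], [0, 0, 0], [0, 0, 0], [0, 0, 0], [0, 0, 0], [0, 0, 0], [0, 0, 0], [0, 0, 0], [0, 0, 0]])

```text
time_s: 5.58
position: [0.5446, -0.0936, 0.14]
tool_rot: [[-1.0, -0.007, -0.003], [-0.007, 1.0, 0.001], [0.003, 0.001, -1.0]]
ft_force: [0.3, -0.0, -2.2]
grip_width: 0.0191
gripper_force: 78.7
```

```bash
python3 -c "
from h import *
go(.545,-.097,.1355,0.43)
im,d,P=shot('scene');cv2.imwrite('pics/s1.png',cv2.resize(im[150:350,150:450,::-1],(800,533)))"
```

```text
t 5.58 pos [ 0.5446 -0.0936  0.14  ] yaw 0.43 tilt [-0.003  0.001] | cm [-0.04 -0.34  0.45] turn -0.0001 F [ 0.3 -0.  -2.2] grip 0.019142511825623872 78.67350697517395 q6 -112.5
```

View pics/s1.png

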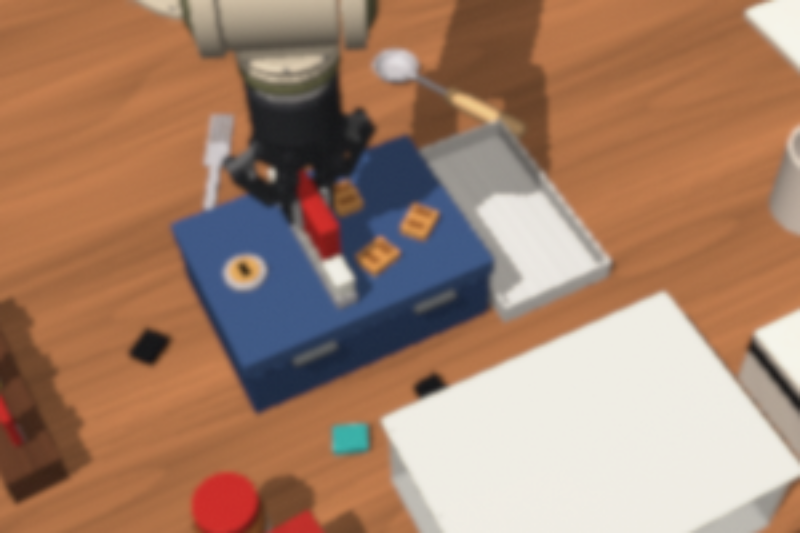

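The scraper, at (325,240), is gripped and sits between the lock and the three waffles. I'll lower it to the lid and push.

Request:
move_arm(jaw=[1, 1, 1, 1, 1, 1, 1, 1, 1, 1, 1, 1], dp=[[0, 0, 0.25], [0, 0, 0.2], [0, 0, 0], [0, 0.8, 0], [0, 1, 0], [0, 1, 0], [0, 1, 0], [0, 1, 0], [0, 1, 0], [0, 1, 0], [0, 1, 0], [0, 1, 0]], turn=[[0, 0, 0], [0, 0, 0], [0, 0, 0], [0, 0, 0], [0, 0, 0], [0, 0, 0], [0, 0, 0], [0, 0, 0], [0, 0, 0], [0, 0, 0], [0, 0, 0], [0, 0, 0]])

```text
time_s: 6.63
position: [0.5446, -0.0047, 0.1368]
tool_rot: [[-1.0, -0.008, -0.0], [-0.008, 1.0, 0.0], [0.0, 0.0, -1.0]]
ft_force: [-0.3, -0.8, -1.5]
grip_width: 0.0188
gripper_force: 78.7
```

```bash
python3 -c "
from h import *
go(.545,.063,.1355,0.43)"
```

```text
t 6.63 pos [ 0.5446 -0.0047  0.1368] yaw 0.44 tilt [-0.  0.] | cm [-0.09  6.77  0.13] turn 0.0002 F [-0.3 -0.8 -1.5] grip 0.018778589027005285 78.70435953140259 q6 -103.4
```

Request:
move_arm(jaw=[1, 1, 1, 1, 1, 1, 1, 1, 1, 1], dp=[[0, 1, 0], [0, 1, 0], [0, 1, 0], [0, 1, 0], [0, 1, 0], [0, 1, 0], [0, 1, 0], [0, 0.3, 0], [0, 0, 0], [0, 0, 0]], turn=[[0, 0, 0], [0, 0, 0], [0, 0, 0], [0, 0, 0], [0, 0, 0], [0, 0, 0], [0, 0, 0], [0, 0, 0], [0, 0, 0], [0, 0, 0]])

```text
time_s: 7.47
position: [0.5442, 0.0672, 0.1368]
tool_rot: [[-1.0, -0.008, 0.0], [-0.008, 1.0, -0.0], [-0.0, -0.0, -1.0]]
ft_force: [0.7, -0.1, -1.9]
grip_width: 0.0191
gripper_force: 78.8
```

```bash
python3 -c "
from h import *
go(.545,.063,.1355,0.43)
im,d,P=shot('scene');cv2.imwrite('pics/s2.png',cv2.resize(im[150:350,150:450,::-1],(800,533)))
for o in cams.outline_of('scene','waffle0'):
  m=o['mask']&(d>0);print(o['p'],np.round(np.median(P[m],0),3))"
```

```text
t 7.47 pos [0.5442 0.0672 0.1368] yaw 0.45 tilt [ 0. -0.] | cm [-0.08 -0.42  0.13] turn 0.0003 F [ 0.7 -0.1 -1.9] grip 0.019051233311304535 78.77118945121765 q6 -95.8
0.69 [ 0.521 -0.258  0.011]
0.59 [0.591 0.094 0.014]
0.58 [0.51  0.084 0.016]
0.5 [ 0.698 -0.132  0.012]
0.44 [ 0.682 -0.044  0.012]
```

View pics/s2.png

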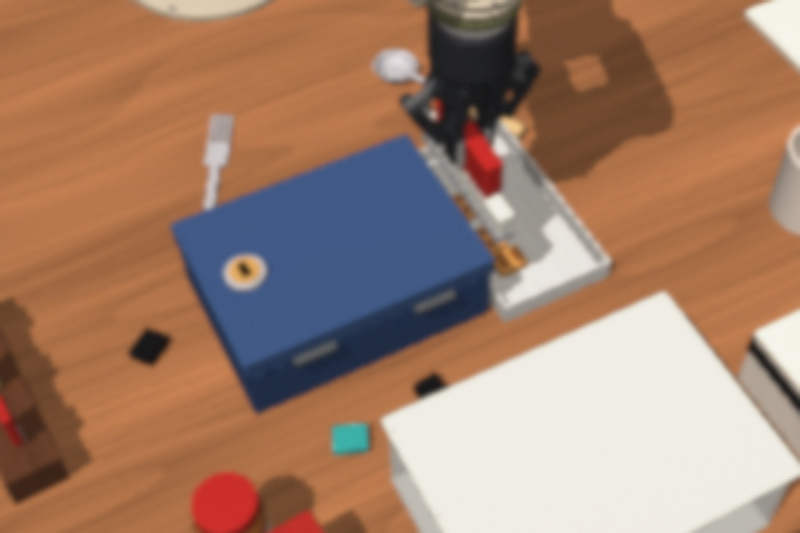

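The lid is clear. Waffles show in the tray at (505,255) and (465,205). I'll lift the scraper away and confirm all three before letting go.

Request:
move_arm(jaw=[1, 1, 1, 1, 1, 1, 1, 1, 1, 1], dp=[[0, 0, -2], [0, 1, -2], [0, 3.8, 0], [0.4, 3.8, 0], [0.4, 3.8, 0], [0.4, 3.8, 0], [0.4, 3.8, 0], [0.4, 3.8, 0], [0.4, 3.8, 0], [0.4, 3, 0]], turn=[[0, 0, 0], [0, 0, 0], [0, 0, 0], [0, 0, 0], [0, 0, 0], [0, 0, 0], [0, 0, 0], [0, 0, -0.06], [0, 0, -0.06], [0, 0, -0.065]])

```text
time_s: 8.4
position: [0.5077, 0.374, 0.1766]
tool_rot: [[-0.981, -0.194, -0.0], [-0.194, 0.981, 0.0], [-0.0, 0.0, -1.0]]
ft_force: [-0.5, -0.3, -1.2]
grip_width: 0.0193
gripper_force: 78.8
```

```bash
python3 -c "
from h import *
go(.5073,.3782,.047,11.07)
im,d,P=shot('top');cv2.imwrite('pics/t2.png',im[...,::-1])
for o in cams.outline_of('top','waffle0'):
  m=o['mask']&(d>0);print(o['p'],np.round(np.median(P[m],0),3),np.round(o['box'],3))
hsv=cv2.cvtColor(im,cv2.COLOR_RGB2HSV);m=(hsv[...,0]>8)&(hsv[...,0]<22)&(hsv[...,1]>110)&(P[...,1]>.03)&(P[...,1]<.18)&(abs(P[...,0]-.54)<.11)
n,l,s,c=cv2.connectedComponentsWithStats(m.astype(np.uint8))
for i in range(1,n):
  if s[i,4]>15:print(s[i],np.round(np.median(P[l==i],0),3),P[l==i][:,2].max())"
```

```text
t 8.4 pos [0.5077 0.374  0.1766] yaw 11.21 tilt [-0.  0.] | cm [-0.04  0.42 12.96] turn 0.0024 F [-0.5 -0.3 -1.2] grip 0.019273932869799084 78.77468347549438 q6 -75.6
0.71 [ 0.516 -0.256  0.012] [0.694 0.603 0.027 0.034]
0.61 [0.553 0.091 0.015] [0.447 0.567 0.022 0.031]
0.52 [0.585 0.095 0.015] [0.446 0.533 0.02  0.026]
0.49 [ 0.694 -0.13   0.012] [0.602 0.438 0.029 0.032]
0.48 [ 0.683 -0.042  0.012] [0.546 0.45  0.017 0.026]
0.44 [0.503 0.091 0.016] [0.448 0.609 0.015 0.025]
[280 250  13  11 143] [0.587 0.095 0.015] 0.022603798871944525
[282 263  11  14 145] [0.555 0.092 0.015] 0.022996468119823588
[281 285  11  14 150] [0.505 0.093 0.016] 0.022929723331515772
[303 313  11  13 116] [0.443 0.043 0.   ] 0.0087329153326563
```

All three lie flat in the tray (y≈0.093, z≈0.015). Now I'll set the scraper down.

Request:
move_arm(jaw=[1, 1, 1, 1, 1, 1, 1, 1], dp=[[0, 0.3, 3], [0, 0, 3], [0, 0, 3], [0, 0, 2.5], [0, 0, 1], [0, 0, 0.3], [0, 0, 0], [0, 0, 0]], turn=[[0, 0, 0], [0, 0, 0], [0, 0, 0], [0, 0, 0], [0, 0, 0], [0, 0, 0], [0, 0, 0], [0, 0, 0]])

```text
time_s: 9.17
position: [0.5085, 0.3749, 0.0504]
tool_rot: [[-0.982, -0.191, 0.002], [-0.191, 0.982, 0.001], [-0.003, 0.001, -1.0]]
ft_force: [-0.5, 1.0, -1.3]
grip_width: 0.019
gripper_force: 78.8
```

```bash
python3 -c "
from h import *
go(.5073,.3782,.045,11.07)"
```

```text
t 9.17 pos [0.5085 0.3749 0.0504] yaw 11.0 tilt [0.002 0.001] | cm [0.05 0.34 0.54] turn -0.0012 F [-0.5  1.  -1.3] grip 0.018952538247077415 78.76235246658325 q6 -75.3
```

Request:
move_arm(jaw=[1, 1, 1, 1, 1], dp=[[0, 0, 0.2], [0, 0, 0.2], [0, 0, 0.2], [0, 0, 0.1], [0, 0, 0]], turn=[[0, 0, 0], [0, 0, 0], [0, 0, 0], [0, 0, 0], [0, 0, 0]])

```text
time_s: 9.58
position: [0.5079, 0.3751, 0.0447]
tool_rot: [[-0.981, -0.192, 0.003], [-0.192, 0.981, 0.001], [-0.003, 0.0, -1.0]]
ft_force: [-5.3, -3.3, 15.4]
grip_width: 0.019
gripper_force: 81.5
```

Request:
move_arm(jaw=[1, 5, 5, 5, 5, 5, 5, 5, 5, 5, 5], dp=[[0, 0, -0.1], [0, 0, 0], [0, 0, 0], [0, 0, 0], [0, 0, 0], [0, 0, 0], [0, 0, 0], [0, 0, -1.5], [0, 0, -3.5], [0, 0, -4], [0, 0, -4]], turn=[[0, 0, 0], [0, 0, 0], [0, 0, 0], [0, 0, 0], [0, 0, 0], [0, 0, 0], [0, 0, 0], [0, 0, 0], [0, 0, 0], [0, 0, 0], [0, 0, 0]])

```text
time_s: 10.5
position: [0.5071, 0.3746, 0.174]
tool_rot: [[-0.982, -0.191, -0.001], [-0.191, 0.982, -0.001], [0.002, -0.0, -1.0]]
ft_force: [0.9, 0.3, 0.1]
grip_width: 0.0499
gripper_force: 0.0
```

```bash
python3 -c "
from h import *
go(.5745,-.391,.18,4.2)
im,d,P=shot('wrist');hsv=cv2.cvtColor(im,cv2.COLOR_RGB2HSV)
m=((hsv[...,0]<8)|(hsv[...,0]>172))&(hsv[...,1]>120)&(abs(P[...,0]-.5)<.09)&(abs(P[...,1]-.37)<.06)
for lo,hi in((.072,.09),(.04,.06)):
  k=m&(P[...,2]>lo)&(P[...,2]<hi)
  if k.any(): print(cv2.minAreaRect(P[k][:,:2].astype(np.float32)*1000),k.sum(),np.percentile(P[k][:,2],[1,50,99]))"
```

```text
t 10.5 pos [0.5071 0.3746 0.174 ] yaw 11.03 tilt [-0.001 -0.001] | cm [ -1.12 -76.85  -0.6 ] turn 0.1192 F [0.9 0.3 0.1] grip 0.049912317615618575 0.0 q6 -75.3
((506.03729248046875, 375.14019775390625), (99.14643096923828, 19.822595596313477), 11.06469440460205) 4813 [0.07733258 0.0811356  0.08287009]
((458.399658203125, 365.05096435546875), (2.927807331085205, 18.2673282623291), 18.539831161499023) 51 [0.04828981 0.05434048 0.05965996]
```

The scraper stands level: its grip top measures 99 x 20 mm at z≈0.081. Next is the red key.

Request:
move_arm(jaw=[5, 5, 5, 5, 5, 5, 5, 5, 5, 5, 5, 5], dp=[[0, 0, -0.5], [0, -3, 0], [0, -4, 0], [0, -4, 0], [0, -4, 0], [0, -4, 0], [0, -4, 0], [0, -4, 0], [0, -4, 0], [0, -4, 0], [0, -4, 0], [0, -4, 0]], turn=[[0, 0, 0.1192], [0, 0, 0], [0, 0, 0], [0, 0, 0], [0, 0, 0], [0, 0, 0], [0, 0, 0], [0, 0, 0], [0, 0, 0], [0, 0, 0], [0, 0, 0], [0, 0, 0]])

```text
time_s: 11.55
position: [0.5387, -0.056, 0.1778]
tool_rot: [[-0.997, -0.073, 0.0], [-0.073, 0.997, -0.0], [-0.0, -0.0, -1.0]]
ft_force: [1.3, 0.1, -0.2]
grip_width: 0.0502
gripper_force: 0.0
```

Request:
move_arm(jaw=[4, 4, 4, 4, 4, 4, 4, 4, 4, 4], dp=[[0, -4, 0], [0, -4, 0], [0, -4, 0], [0, -4, 0], [0, -4, 0], [0, -4, 0], [-0.5, -4, 0], [-0.5, -4, 0], [0, 0, 0], [0, 0, 0]], turn=[[0, 0, 0], [0, 0, 0], [0, 0, 0], [0, 0, 0], [0, 0, 0], [0, 0, 0], [0, 0, 0], [0, 0, 0], [0, 0, 0], [0, 0, 0]])

```text
time_s: 12.38
position: [0.5719, -0.3743, 0.1764]
tool_rot: [[-0.997, -0.071, -0.001], [-0.071, 0.997, 0.001], [0.001, 0.001, -1.0]]
ft_force: [0.2, 1.2, -1.2]
grip_width: 0.0401
gripper_force: 0.0
```

```bash
cat > k.py <<'E'
from h import *
go(.5745,-.391,.05,4.2)
im,d,P=shot('wrist');cv2.imwrite('pics/wk.png',im[...,::-1]);hsv=cv2.cvtColor(im,cv2.COLOR_RGB2HSV)
m=((hsv[...,0]<8)|(hsv[...,0]>172))&(hsv[...,1]>120)&(abs(P[...,0]-.57)<.05)&(abs(P[...,1]+.39)<.04)&(P[...,2]>.078)&(P[...,2]<.095)
print(cv2.minAreaRect(P[m][:,:2].astype(np.float32)*1000),m.sum(),np.percentile(P[m][:,2],[1,50,99]))
v,u=np.nonzero(m);print(u.mean(),v.mean())
E
python3 k.py
```

```text
t 12.38 pos [ 0.5719 -0.3743  0.1764] yaw 4.06 tilt [-0.001  0.001] | cm [-0.13 -1.68 12.64] turn -0.0025 F [ 0.2  1.2 -1.2] grip 0.040097824006278676 0.0 q6 -137.2
((573.5689086914062, -391.5111999511719), (27.818431854248047, 9.148442268371582), 4.199121475219727) 688 [0.07889765 0.08712546 0.08876529]
291.2136627906977 244.96656976744185
```

```bash
python3 -c "
import cv2
im=cv2.imread('pics/wk.png');cv2.imwrite('pics/wkc.png',cv2.resize(im[150:400,170:470],(600,500)))"
```

```text
(no output)
```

View pics/wkc.png

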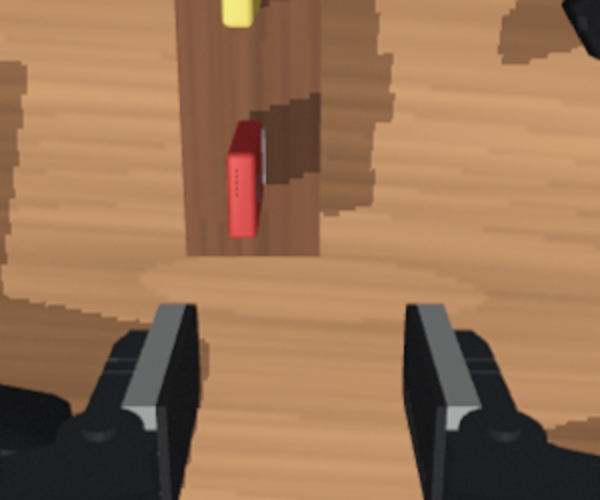

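Request:
move_arm(jaw=[4, 4, 4, 4, 4, 4], dp=[[-0.1, -1.72, 0], [0, 0, 2.5], [0, 0, 2.5], [0, 0, 2], [0, 0, 0], [0, 0, 0]], turn=[[0, 0, -0.0025], [0, 0, 0], [0, 0, 0], [0, 0, 0], [0, 0, 0], [0, 0, 0]])

```text
time_s: 12.93
position: [0.5747, -0.3882, 0.1079]
tool_rot: [[-0.997, -0.077, -0.001], [-0.077, 0.997, 0.001], [0.001, 0.001, -1.0]]
ft_force: [-0.2, -1.4, 0.7]
grip_width: 0.0399
gripper_force: 0.0
```

```bash
python3 k.py
```

```text
t 12.93 pos [ 0.5747 -0.3882  0.1079] yaw 4.42 tilt [-0.001  0.001] | cm [ 0.04 -0.28  5.79] turn 0.0038 F [-0.2 -1.4  0.7] grip 0.03994585734202418 0.0 q6 -138.2
((573.6435546875, -391.739013671875), (28.56407356262207, 8.743402481079102), 4.071758270263672) 1219 [0.07923944 0.08714668 0.08863436]
311.467596390484 289.2026251025431
```

The crop shows the red-headed key at (245,190), between the stand's end and the yellow key at (238,10). It is the right one.

Request:
move_arm(jaw=[4, 4, 4, 4, 4], dp=[[0.1, -0.33, 1], [0, 0, 2], [0, 0, 2], [0, 0, 0.8], [0, 0, 0]], turn=[[0, 0, 0.004], [0, 0, 0], [0, 0, 0], [0, 0, 0], [0, 0, 0]])

```text
time_s: 13.4
position: [0.5734, -0.3924, 0.0484]
tool_rot: [[-0.997, -0.072, -0.002], [-0.072, 0.997, 0.002], [0.002, 0.002, -1.0]]
ft_force: [0.6, 1.1, -0.1]
grip_width: 0.0399
gripper_force: 0.0
```

```bash
python3 -c "
from h import *
go(.5736,-.3916,.05,4.1)"
```

```text
t 13.4 pos [ 0.5734 -0.3924  0.0484] yaw 4.11 tilt [-0.002  0.002] | cm [-0.03  0.08 -0.16] turn 0.0002 F [ 0.6  1.1 -0.1] grip 0.03988967735846767 0.0 q6 -138.2
```

Request:
move_arm(jaw=[3, 2, 0, 0, 0, 0, 0, 0], dp=[[0, 0.05, 0], [0, 0, 0], [0, 0, 0], [0, 0, 0], [0, 0, 0], [0, 0, 0], [0, 0, 0], [0, 0, 0]], turn=[[0, 0, 0], [0, 0, 0], [0, 0, 0], [0, 0, 0], [0, 0, 0], [0, 0, 0], [0, 0, 0], [0, 0, 0]], force=100)

```text
time_s: 14.07
position: [0.5744, -0.3929, 0.0515]
tool_rot: [[-0.997, -0.072, 0.002], [-0.072, 0.997, -0.002], [-0.002, -0.002, -1.0]]
ft_force: [0.1, 0.4, 6.3]
grip_width: 0.008
gripper_force: 97.6
```

Request:
move_arm(jaw=[0, 0, 0, 0, 0, 0, 0], dp=[[0, 0, -1.5], [0, 0, -3], [0, 0, -4], [0, 0, -4], [0, 0, -3], [0, 0, 0], [0, 0, 0]], turn=[[0, 0, 0], [0, 0, 0], [0, 0, 0], [0, 0, 0], [0, 0, 0], [0, 0, 0], [0, 0, 0]])

```text
time_s: 14.65
position: [0.5742, -0.3926, 0.207]
tool_rot: [[-0.997, -0.072, 0.003], [-0.072, 0.997, -0.003], [-0.003, -0.003, -1.0]]
ft_force: [-0.0, 0.4, -1.0]
grip_width: 0.0078
gripper_force: 98.0
```

```bash
python3 -c "
from h import *
go(.5424,-.159,.16,.43)
im,d,P=shot('scene');cv2.imwrite('pics/s3.png',im[...,::-1])
hsv=cv2.cvtColor(im,cv2.COLOR_RGB2HSV);p=np.array(observe()['position'])
near=(np.abs(P[...,0]-p[0])<.03)&(np.abs(P[...,1]-p[1])<.03)
m=((hsv[...,0]<8)|(hsv[...,0]>172))&(hsv[...,1]>120)&near
print(m.sum(), np.round(P[m].min(0),3) if m.any() else 0,np.round(P[m].max(0),3))
im,d,P=shot('wrist');cv2.imwrite('pics/w3.png',im[...,::-1])"
```

```text
t 14.65 pos [ 0.5742 -0.3926  0.207 ] yaw 4.12 tilt [ 0.003 -0.003] | cm [ 3.   23.39  4.7 ] turn 0.0644 F [-0.   0.4 -1. ] grip 0.007761383670097744 97.99681663513184 q6 -138.2
117 [ 0.562 -0.398  0.195] [ 0.591 -0.387  0.252]
```

Request:
move_arm(jaw=[0, 0, 0, 0, 0, 0, 0, 0, 0, 0, 0], dp=[[0, 0, 0], [0.3, 3, 0], [0.4, 3.4, 0], [0.4, 3.4, 0], [0.4, 3.4, 0.5], [0.4, 3.4, 0.5], [0.4, 3.4, 0.5], [0.7, 3.3, 0.5], [0, 0, 0], [0, 0, 0], [0, 0, 0]], turn=[[0, 0, 0.0644], [0, 0, 0], [0, 0, 0], [0, 0, 0], [0, 0, 0], [0, 0, 0], [0, 0, 0], [0, 0, 0], [0, 0, 0], [0, 0, 0], [0, 0, 0]])

```text
time_s: 15.67
position: [0.542, -0.1598, 0.1841]
tool_rot: [[-1.0, -0.008, -0.001], [-0.008, 1.0, 0.0], [0.001, 0.0, -1.0]]
ft_force: [0.2, -0.8, -0.3]
grip_width: 0.0077
gripper_force: 98.1
```

```bash
cat > l.py <<'E'
from h import *
go(.5424,-.159,.16,.43)
im,d,P=shot('wrist');cv2.imwrite('pics/w4.png',im[...,::-1])
X,Y,Z=P[...,0],P[...,1],P[...,2]
m=(Z>.0945)&(Z<.104)&(abs(X-.54)<.05)&(abs(Y+.159)<.05)
m=cv2.morphologyEx(m.astype(np.uint8),cv2.MORPH_OPEN,np.ones((3,3)))>0
if m.sum()>5: print('collar',cv2.minAreaRect(P[m][:,:2].astype(np.float32)*1000),m.sum(),np.median(Z[m]))
m=(Z>.06)&(Z<.0945)&(abs(X-.5424)<.012)&(abs(Y+.159)<.012)
g=cv2.cvtColor(im,cv2.COLOR_RGB2GRAY)
print('hole',m.sum())
for o in cams.mark_of('wrist','keyhole')[:1]:
    u,v=np.array(o['location'])*[640,480];print(o['p'],u,v,P[int(v),int(u)])
E
python3 l.py; python3 -c "
import cv2
cv2.imwrite('pics/w4c.png',cv2.resize(cv2.imread('pics/w4.png')[150:450,180:480],(600,600)))"
```

```text
t 15.67 pos [ 0.542  -0.1598  0.1841] yaw 0.43 tilt [-0.001  0.   ] | cm [-0.04  0.08  2.41] turn 0.0 F [ 0.2 -0.8 -0.3] grip 0.007670194464134828 98.0524742603302 q6 -118.8
collar ((541.0802001953125, -159.11175537109375), (36.936649322509766, 36.273895263671875), 88.81414031982422) 2852 0.09884466849195819
hole 0
0.56 323.904 251.61599999999999 [ 0.54280473 -0.15769784  0.10066123]
```

View pics/w4c.png

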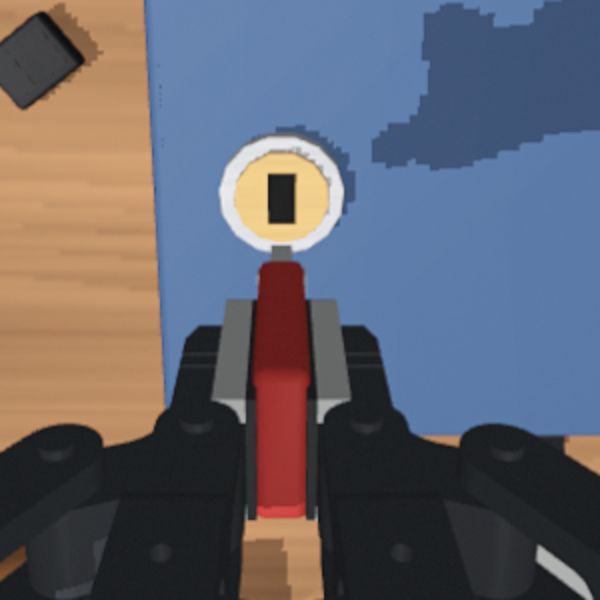

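The slot at (282,199) lies in the same column as the key tip (282) and head (281). The measured collar (0.541, -0.159) matches the key position, so I'll descend.

Request:
move_arm(jaw=[0, 0, 0, 0, 0, 0, 0], dp=[[0, 0, 1], [0, 0, 1.3], [0, 0, 1], [0, 0, 0.6], [0, 0, 0.3], [0, 0, 0.2], [0, 0, 0]], turn=[[0, 0, 0], [0, 0, 0], [0, 0, 0], [0, 0, 0], [0, 0, 0], [0, 0, 0], [0, 0, 0]])

```text
time_s: 16.35
position: [0.5421, -0.1597, 0.1406]
tool_rot: [[-1.0, -0.007, -0.0], [-0.007, 1.0, 0.0], [0.0, 0.0, -1.0]]
ft_force: [-0.3, 0.5, -0.7]
grip_width: 0.0077
gripper_force: 98.0
```

```bash
python3 -c "
from h import *
go(.542,-.1598,.1115,.43)"
```

```text
t 16.35 pos [ 0.5421 -0.1597  0.1406] yaw 0.41 tilt [-0.  0.] | cm [ 0.01 -0.01  2.91] turn -0.0003 F [-0.3  0.5 -0.7] grip 0.007663696084166826 98.0238389968872 q6 -118.8
```

Request:
move_arm(jaw=[0, 0, 0, 0, 0, 0], dp=[[0, 0, 0.15], [0, 0, 0.15], [0, 0, 0.15], [0, 0, 0.15], [0, 0, 0.15], [0, 0, 0]], turn=[[0, 0, 0], [0, 0, 0], [0, 0, 0], [0, 0, 0], [0, 0, 0], [0, 0, 0]])

```text
time_s: 16.85
position: [0.542, -0.1595, 0.133]
tool_rot: [[-1.0, -0.007, -0.0], [-0.007, 1.0, 0.0], [0.0, 0.0, -1.0]]
ft_force: [0.4, -0.1, 0.3]
grip_width: 0.008
gripper_force: 98.0
```

Request:
move_arm(jaw=[0, 0, 0, 0, 0, 0, 0, 0], dp=[[0, 0, 0.15], [0, 0, 0.15], [0, 0, 0.15], [0, 0, 0.15], [0, 0, 0.15], [0, 0, 0.15], [0, 0, 0.1], [0, 0, 0]], turn=[[0, 0, 0.04], [0, 0, -0.08], [0, 0, 0.08], [0, 0, -0.08], [0, 0, 0.08], [0, 0, -0.08], [0, 0, 0.04], [0, 0, 0]])

```text
time_s: 17.52
position: [0.5414, -0.1597, 0.1237]
tool_rot: [[-1.0, -0.006, -0.002], [-0.006, 1.0, -0.0], [0.002, -0.0, -1.0]]
ft_force: [-4.2, -1.1, 2.6]
grip_width: 0.0073
gripper_force: 98.7
```

Request:
move_arm(jaw=[0, 0, 0, 0, 0, 0, 0, 0], dp=[[0, 0, 0.15], [0, 0, 0.15], [0, 0, 0.15], [0, 0, 0.15], [0, 0, 0.15], [0, 0, 0.15], [0, 0, 0.15], [0, 0, 0]], turn=[[0, 0, 0.04], [0, 0, -0.08], [0, 0, 0.08], [0, 0, -0.08], [0, 0, 0.08], [0, 0, -0.08], [0, 0, 0.04], [0, 0, 0]])

```text
time_s: 18.18
position: [0.5429, -0.16, 0.114]
tool_rot: [[-1.0, -0.006, 0.003], [-0.006, 1.0, -0.002], [-0.003, -0.002, -1.0]]
ft_force: [-0.2, -1.5, 3.9]
grip_width: 0.0074
gripper_force: 98.9
```

```bash
python3 -c "
from h import *
go(.542,-.1598,.1115,.43)"
```

```text
t 18.18 pos [ 0.5429 -0.16    0.114 ] yaw 0.34 tilt [ 0.003 -0.002] | cm [0.09 0.02 0.25] turn -0.0015 F [-0.2 -1.5  3.9] grip 0.007431068021403933 98.86102437973022 q6 -118.7
```

Request:
move_arm(jaw=[0, 0, 0, 0, 0, 0, 0, 0], dp=[[0, 0, 0.1], [0, 0, 0.1], [0, 0, 0.1], [0, 0, 0.1], [0, 0, 0.1], [0, 0, 0], [0, 0, 0], [0, 0, 0]], turn=[[0, 0, 0.04], [0, 0, -0.08], [0, 0, 0.08], [0, 0, -0.08], [0, 0, 0.04], [0, 0, 0], [0, 0, 0], [0, 0, 0]])

```text
time_s: 18.85
position: [0.5431, -0.1602, 0.1111]
tool_rot: [[-1.0, -0.008, 0.005], [-0.008, 1.0, -0.003], [-0.005, -0.003, -1.0]]
ft_force: [-5.0, 1.8, 23.1]
grip_width: 0.0076
gripper_force: 102.1
```

Request:
move_arm(jaw=[0, 0, 0, 0], dp=[[0, 0, 0.05], [0, 0, 0], [0, 0, 0], [0, 0, 0]], turn=[[0, 0, 0], [0, 0, 0], [0, 0, 0], [0, 0, 0]])

```text
time_s: 19.18
position: [0.5432, -0.1603, 0.111]
tool_rot: [[-1.0, -0.008, 0.005], [-0.008, 1.0, -0.003], [-0.005, -0.003, -1.0]]
ft_force: [-5.5, 2.1, 26.4]
grip_width: 0.0078
gripper_force: 102.5
```

```bash
python3 -c "
from h import *
for n in('top','scene','wrist'):
  im,d,P=shot(n);cv2.imwrite('pics/h_%s.png'%n,im[...,::-1]);hsv=cv2.cvtColor(im,cv2.COLOR_RGB2HSV)
  m=((hsv[...,0]<8)|(hsv[...,0]>172))&(hsv[...,1]>120)&(abs(P[...,0]-.542)<.03)&(abs(P[...,1]+.159)<.03)
  print(n,m.sum(),np.round(np.percentile(P[m],[2,50,98],axis=0),4).tolist() if m.any() else '')
im=cv2.imread('pics/h_wrist.png');cv2.imwrite('pics/h_w.png',cv2.resize(im[150:400,220:420],(480,600)))
"
```

```text
top 0 
scene 70 [[0.5371, -0.1677, 0.1101], [0.5561, -0.1606, 0.143], [0.5591, -0.1552, 0.1691]]
wrist 3239 [[0.5286, -0.1639, 0.1091], [0.532, -0.1598, 0.1463], [0.5547, -0.1558, 0.1481]]
```

View pics/h_w.png

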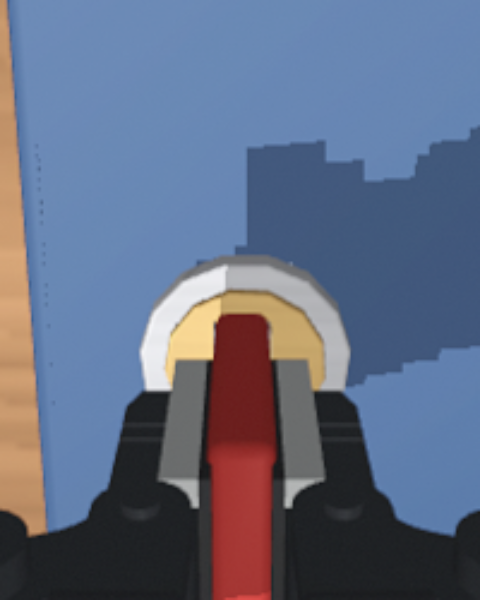

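The key is seated: head top z≈0.146 and the shoulder is bearing at 26 N. Now I'll turn clockwise (tool +z).

Request:
move_arm(jaw=[0, 0, 0, 0, 0, 0, 0, 0, 0, 0], dp=[[0, 0, -0.1], [0, 0, 0], [0, 0, 0], [0, 0, 0], [0, 0, 0], [0, 0, 0], [0, 0, 0], [0, 0, 0], [0, 0, 0], [0, 0, 0]], turn=[[0, 0, 0], [0, 0, 0.1], [0, 0, 0.1], [0, 0, 0.1], [0, 0, 0.1], [0, 0, 0.1], [0, 0, 0.1], [0, 0, 0.1], [0, 0, 0.1], [0, 0, 0]], force=120)

```text
time_s: 20.17
position: [0.5428, -0.1604, 0.1111]
tool_rot: [[-0.698, 0.716, 0.004], [0.716, 0.698, -0.003], [-0.005, 0.0, -1.0]]
ft_force: [-5.9, -0.0, 19.1]
grip_width: 0.0074
gripper_force: 118.2
```

```bash
python3 -c "
from h import *
go(.5415,-.1598,.111,-100);print(observe()['wrist_torque'])"
```

```text
t 20.17 pos [ 0.5428 -0.1604  0.1111] yaw -45.69 tilt [ 0.004 -0.003] | cm [ 0.04 -0.14  0.01] turn 0.9478 F [-5.9 -0.  19.1] grip 0.0074457021381954674 118.19663286209106 q6 -72.7
[-0.03992275  1.04800545  0.00452528]
```

Request:
move_arm(jaw=[0, 0, 0, 0, 0, 0, 0, 0, 0, 0, 0, 0], dp=[[0, 0, 0], [0, 0, 0], [0, 0, 0], [0, 0, 0], [0, 0, 0], [0, 0, 0], [0, -0.05, 0], [0, -0.05, 0], [0, 0, 0], [0, 0, 0], [0, 0, 0], [0, 0, 0]], turn=[[0, 0, 0.1], [0, 0, 0.1], [0, 0, 0.1], [0, 0, 0.1], [0, 0, 0.1], [0, 0, 0.1], [0, 0, 0.1], [0, 0, 0.1], [0, 0, 0.1], [0, 0, 0.06], [0, 0, 0], [0, 0, 0]])

```text
time_s: 21.17
position: [0.5421, -0.1604, 0.1112]
tool_rot: [[0.181, 0.984, 0.004], [0.984, -0.181, -0.003], [-0.002, 0.005, -1.0]]
ft_force: [-4.0, 0.5, 19.8]
grip_width: 0.0078
gripper_force: 118.2
```

```bash
cat > e.py <<'E'
from h import *
go(.5415,-.1598,.111,-100);print(observe()['wrist_torque'])
im,d,P=shot('wrist');cv2.imwrite('pics/end.png',im[...,::-1]);cv2.imwrite('pics/endc.png',cv2.resize(im[150:400,220:420,::-1],(480,600)))
hsv=cv2.cvtColor(im,cv2.COLOR_RGB2HSV);m=((hsv[...,0]<8)|(hsv[...,0]>172))&(hsv[...,1]>120)&(abs(P[...,0]-.542)<.03)&(abs(P[...,1]+.159)<.03)&(P[...,2]>.142)
print(cv2.minAreaRect(P[m][:,:2].astype(np.float32)*1000),np.median(P[m][:,2]))
E
python3 e.py
```

```text
t 21.17 pos [ 0.5421 -0.1604  0.1112] yaw -100.41 tilt [ 0.004 -0.003] | cm [ 0.05 -0.07  0.02] turn -0.0071 F [-4.   0.5 19.8] grip 0.007769734323186691 118.20962905883789 q6 -18.0
[0.08040985 0.82656963 0.0362758 ]
((542.5333251953125, -159.42991638183594), (28.51595687866211, 9.190340042114258), 81.58745574951172) 0.14698855213889978
```

View pics/endc.png

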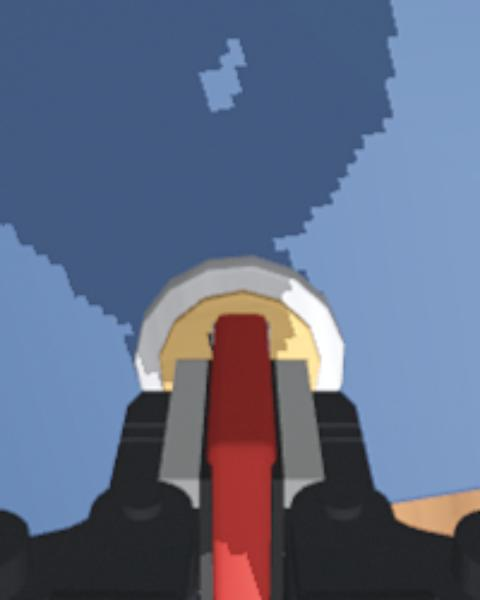

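Request:
move_arm(jaw=[0, 0, 0, 0], dp=[[0, 0, 0], [0, 0, 0], [0, 0, 0], [0, 0, 0]], turn=[[0, 0, 0.05], [0, 0, 0.05], [0, 0, 0], [0, 0, 0]])

```text
time_s: 21.55
position: [0.5421, -0.1605, 0.1112]
tool_rot: [[0.277, 0.961, 0.004], [0.961, -0.277, -0.003], [-0.002, 0.005, -1.0]]
ft_force: [-4.5, -0.2, 19.8]
grip_width: 0.0076
gripper_force: 118.1
```

```bash
python3 e.py
```

```text
t 21.55 pos [ 0.5421 -0.1605  0.1112] yaw -106.1 tilt [ 0.004 -0.003] | cm [ 0.05 -0.07  0.02] turn -0.1065 F [-4.5 -0.2 19.8] grip 0.007597731410333844 118.11686396598816 q6 -12.3
[0.03884782 0.86183534 0.23855973]
((541.7555541992188, -159.5686798095703), (29.04066276550293, 8.807056427001953), 72.62068939208984) 0.1469861279380158
```

```bash
python3 -c "
from rig import ticket
print(ticket.close_job())"
```

```text
the job is handed in; nothing more can be done
None
```

I handed in the job at about 21.6 s of the 72 s allowed, with no verdict returned: all three waffle pieces are in the tray, the scraper stands upright on the desk, and the red key is fully home, turned clockwise to its stop and still gripped.

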